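# Extend and clamp the leg of a cookbook stand, and keep hold of it

### The arm

A 6-joint arm with a two-finger parallel gripper is mounted at the origin on a cart in front of the work surface, level with it; the furniture and walls round the work are solid. World frame = base frame: x ahead of the robot, y to its left, z up, the work surface at z = 0. Lengths are in mm, angles in rad, forces in N, time in s.
With the tool pointing down it reaches from about 375 to 750 mm from the base axis. Payload 9 kg.
Tool frame: the origin (TCP) lies on the mounting face of the last link; the fingertips stand robot.tip_extent ahead of it and the grasp point (between the pads) lies 155 mm ahead of it (robot.tip_extent is the distance from the TCP to the fingertips, in mm); z points along the fingers, y is the direction in which the jaws open and shut (so a half turn about z gives the same grasp; the last joint's range is limited). The gripper opens to 85 mm and grips with 20 to 120 N. Pads are 22 mm wide; open, the fingers measure 114 mm over their backs; the gripper's body (76 mm by 85 mm) begins 54 mm behind the grasp point. The pads swing forward as they close: fully open they stand 13 mm farther back than shut.
Start: joints at [1.105, 0.104, 0.097, 1.564, 0, 1.353], TCP at [147.158, 581.689, 404.731] pointing down, gripper open.
Joint ranges: [-2.99, 2.99], [-0.84, 1.86], [-1.1, 1.16], [-1.84, 2.11], [-1.51, 1.56], [-3.14, 3.14]. Speed limits (rad/s): [2.22, 2.22, 2.57, 3.14, 3.14, 3.14].

### API

Orientations are given as a unit quaternion [w, x, y, z].
In Python, from station import robot, imaging gives the robot as it stands.
- The arm moves only by the tool carry_out, never from a script. Its argument "targets" is a list of rows, each a list of 7 numbers: the turn, a rotation vector about the tool's x, y, z in degrees, then the shift along the tool's x, y, z in mm, then the opening, from 0 (shut) to 1 (fully open). A call has 1 to 5 rows; each row is the pose to reach, as a shift and turn from the pose measured when the call began, along the tool's axes at that moment; what a row does not reach only later rows make up. A row lasts 1/8 s, in which the tool goes at most 62.5 mm and 10.7 degrees, less where a joint would pass 70% of its speed; a pose out of reach is approached as far as the arm can. A call with a gripper value outside its range is refused whole. The fingers move at their own pace and stop on an object; the grip force is fixed at half the most. Time passes only in rows, so rows that repeat a pose let the fingers close. It gives the time, the measured TCP pose, the force and the opening at its end, in the units of the state.
- robot.sense(): the state, without advancing time (a new reading comes with each control period).
- imaging.camera(name): name is "scene" or "side" or "wrist"; returns (picture, depth): 480x640x3 uint8, red, green, blue; 480x640 float32, mm along the optical axis (not along the pixel's ray), 0 where there is no reading.
- imaging.camera_info(name): a dict with "fovy" (degrees; the focal length in pixels is half the picture's height over the tangent of half this angle, whatever the lens; pixels are square), "cx", "cy" (the principal point, pixels), "R" (3x3) and "t" (3): a world point X has camera coordinates R X + t. Camera axes: x right, y down, z forward; pixel columns grow to the right and rows downward; lengths in mm; the calibration is good to about 2 mm. A picture is of the moment at which its call begins: read the wrist's pose just before it. camera_info takes no time and is no camera call; for the wrist camera it gives the pose at the moment of the call.
- robot.close_job(): hands the job in, once; it reports no verdict.
The state is a dict: "clock": time; "joint_positions": joint angles; "joint_vel": joint speeds; "effort": joint torques, N m; "eef_pos": TCP position; "tool_rot": TCP orientation; "wrist_force": force on the tool from outside, world axes, zero at the start; "torque": the same for the moment, N m; "grip_width": opening from 0.0 (shut) to 1.0 (fully open).
Only numpy, scipy, OpenCV 4.12 (cv2) and the standard library are available. Lean on these libraries where they do the work, as an engineer would, in place of code of your own. Each camera call takes 0.05 s, during which the arm holds its last target. There are 200 camera calls.

### The job

Make the cookbook stand steadier: swing its cam lever open, pull the sprung leg out until the steel nib on its clamp block is level with the small marker clip on the rail, and with the leg held there press the lever fully closed against the block. Do not let go: finish with the clamp block still gripped at the mark and the lever closed, so that I can put the safety screw in. The leg must not be dragged along the rail with the lever closed, the marker clip stays where it is, and the things standing around stay put.

Things in the scene. Friction and masses are not known exactly. Their poses are not given: they have to be found in the camera images.
- stand: wooden slatted cookbook stand, fixed. Origin on the worktop under the clamp block when the leg is fully in; x along the rail towards the back rest (away from the robot), y left, z up. Aluminium rail, 22 wide, 10 high, from x -110 to +126 mm. Book ledge (52 high, 200 wide) from x = +126 mm on, slatted back rest (230 high) leaning away behind it. Offsets below are in these axes, mm.
- clamp (a point): grey clamp block fixed on the leg, slides with it; axes as the stand's, origin on the worktop. Block x -30 to +20, y -12 to +12, z 12 to 46 (screw head on top to 51). Wing on its right side: x -16 to -10, y -12 to -52, z 18 to 46; a fingertip behind it (x > -10) pulls the leg out towards the robot. Lever on the left side. A rod with a rubber foot (22 wide, 16 high) runs forward to x = -143.
- leg (a joint): how far the leg is pulled out of the stand towards the robot (towards the stand's -x), m: 0 fully in, stop at 0.11. A spring pulls it back in with 3 N at 0 and 4.5 N at 0.1 and it runs home whenever it is let go, whether the lever is open or closed.
- cam_lever (a joint): steel cam lever, rad: 0 closed flat along the block's left side, 0.5 fully open (stop); turns to the left (+y) about an upright pin at x -24, y +16 in the clamp's axes. Stays where left (stiff, 0.06 N m). Blade 6 thick, 64 long from the pin towards the stand, z 22 to 40, outer face at y = +20 when closed: block and closed lever are 32 thick in all.
- lever_post (a point): point on the upright round steel post (12 mm diameter, z 24 to 66 mm) at the lever's free end, 62 mm from the pin, 52 mm above the worktop; behind the block, so it can be pinched from above. Closed: at x = +38, y = +16 mm in the clamp's axes.
- grip (a point): point on the clamp block midway between its right face and the closed lever's outer face, 30 mm above the worktop (x = 0, y = +4 mm in the clamp's axes): squeezing across y here, behind the wing, closes the lever. With the lever fully open its outer face is some 33 mm to the left of this point, so fingers 70 mm or more apart straddle both.
- index (a point): steel nib low at the front of the clamp block's right side (3 mm thick along x), moves with the leg; x = -26 mm in the clamp's axes
- marker (a point): black length marker clip (8 mm along x, 24 across, 13 high) on the right edge of the rail, in front of the block; the mark is reached when the nib stands over it, level along the rail
- garlic: garlic bulb, 50 mm, loose, left of the rail
- tin: food tin, 75 diameter, 58 high, loose, right of the rail
- lemon: lemon, 72 mm long, loose, left of the stand
- glass: drinking glass, 81 diameter, 92 high, loose, front right
- mug: dark stoneware mug, 104 high, loose, front right
- spice_jar: spice jar with green lid, 46 diameter, 106 high, loose, front right

How it is judged:
By the outcome, as a careful person would: the job done as asked, in the order asked, and still so for the second after the job is handed in, while the arm keeps its last pose, push and grip.
It also fails if it takes over 48 s, if anything falls off the work surface, if the arm or the gripper's body presses on something with over 40 N, if the wrist force passes 120 N, or if a joint passes its speed limit or range.

## Working session

There is one attempt and no reset: what is moved stays moved. The work goes in short steps, Python scripts to look and compute and a tool call to move; the robot and the scene stay as the last step left them, time stands still between calls to the robot, and variables do not carry over. Pictures are saved under pics/ and viewed, about 8 in all and at most 12, crops included, and the job is handed in when it is done.

Besides the shell and the picture viewer there is one more tool, called after ">>>" as name([rows], argument=value, ...), one row to a line, values as JSON. carry_out: Moves the arm, as the interface text tells. Its arguments: {"type":"object","properties":{"targets":{"type":"array","items":{"type":"array","items":{"type":"number"}}}},"required":["targets"]}

```bash
ls; mkdir -p pics; cat > h.py <<'E'
import numpy as np, cv2, json
from scipy.spatial.transform import Rotation as Rn
from station import robot, imaging
def snap(name, fn=None):
    info=imaging.camera_info(name); p,d=imaging.camera(name)
    np.savez('last_%s.npz'%name,p=p,d=d,fovy=info['fovy'],cx=info['cx'],cy=info['cy'],R=info['R'],t=info['t'])
    if fn: cv2.imwrite('pics/'+fn,p[:,:,::-1])
    return p,d,info
def load(name): return np.load('last_%s.npz'%name)
def cloud(L):
    f=240/np.tan(np.radians(float(L['fovy']))/2); d=L['d']
    v,u=np.mgrid[0:480,0:640]
    c=np.stack([(u-L['cx'])/f*d,(v-L['cy'])/f*d,d],-1)
    W=(c-L['t'])@L['R']; W[d<=0]=np.nan
    return W
def pix(L,X):
    f=240/np.tan(np.radians(float(L['fovy']))/2); c=L['R']@np.asarray(X)+L['t']; return L['cx']+f*c[0]/c[2],L['cy']+f*c[1]/c[2]
E
python3 - <<'E'
from h import *
s=robot.sense(); print({k:np.round(v,3).tolist() for k,v in s.items()}, robot.tip_extent)
a=[snap(n)[0] for n in('scene','side')]
for n in ('scene','side'):
    L=load(n); print(n,L['fovy'],L['R'].round(3).tolist(),L['t'].round(1))
cv2.imwrite('pics/a.png',a[0][:,:,::-1]);cv2.imwrite('pics/b.png',a[1][:,:,::-1])
E
```

```text
pics
{'clock': 0.0, 'joint_positions': [1.105, 0.105, 0.096, 1.564, 0.0, 1.353], 'joint_vel': [-0.001, 0.0, -0.001, -0.001, -0.0, -0.001], 'effort': [-0.0, -55.693, 50.365, 0.017, -0.0, 0.0], 'eef_pos': [147.104, 581.581, 403.913], 'tool_rot': [-0.0, 0.124, 0.992, -0.001], 'wrist_force': [0.094, 0.157, -0.236], 'torque': [-0.016, -0.013, -0.017], 'grip_width': 0.997} 173.4
scene 55.75979899599085 [[0.687, -0.727, -0.002], [-0.422, -0.396, -0.816], [0.592, 0.561, -0.578]] [-403.6  225.2  981.5]
side 47.849128821702244 [[-0.078, -0.997, 0.001], [-0.796, 0.061, -0.602], [0.6, -0.048, -0.799]] [ -28.6  470.2 1074. ]
```

View pics/a.png

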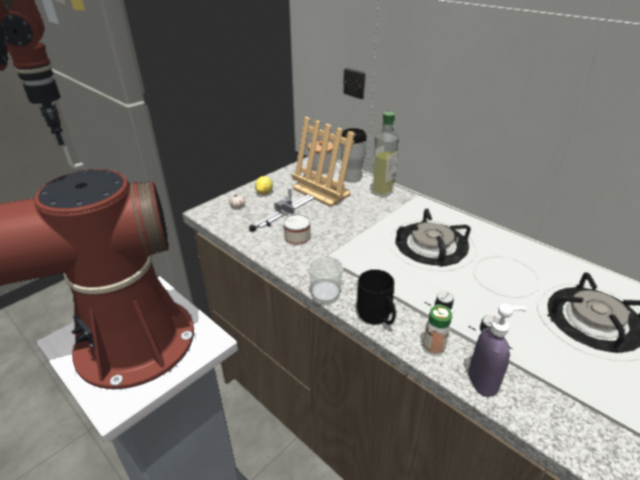

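View pics/b.png

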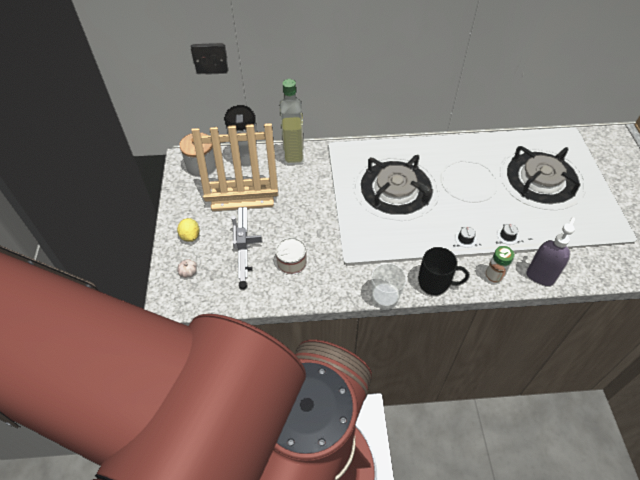

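The side view shows the clamp block at about (241,238), wing (253,239), marker clip (249,268), foot (243,285). The tin stands at (291,255), the lemon at (188,229) and the garlic at (187,267). I'll enlarge that region and get the positions.

```bash
python3 - <<'E'
from h import *
L=load('side');W=cloud(L)
c=L['p'][195:300,170:310]
cv2.imwrite('pics/c.png',cv2.resize(c,None,fx=5.5,fy=5.5,interpolation=cv2.INTER_CUBIC)[:,:,::-1])
for u,v in [(241,232),(241,238),(241,245),(253,239),(258,239),(249,268),(243,285),(243,210),(243,260),(235,205),(275,200),(291,248),(187,267),(188,229),(210,280),(387,290)]:
    print(u,v,W[v,u].round(1))
# points above the table, between z 14 and 50
for lo,hi in((5,11),(42,54)):
  m=(W[...,2]>lo)&(W[...,2]<hi);m[:, :205]=0;m[:,270:]=0;m[:200]=0
  ys,xs=np.where(m); P=W[m]
  for r in range(200,292,4):
    q=ys//4*4==r
    if q.any(): print(lo,r,P[q].mean(0).round(0),P[q][:,1].min().round(0),P[q][:,1].max().round(0),q.sum())
E
```

```text
241 232 [573.  143.1  51.3]
241 238 [558.3 143.5  45.7]
241 245 [545.  144.8  33.9]
253 239 [559.2 114.3  37.2]
258 239 [559.6 101.8  35.3]
249 268 [491.7 127.2   7. ]
243 285 [436.5 140.2  16.9]
243 210 [680.  144.6  10. ]
243 260 [511.  141.4  16. ]
235 205 [693.1 165.5  17.4]
275 200 [nan nan nan]
291 248 [510.8  18.7  54.9]
187 267 [486.  274.8  37.2]
188 229 [592.9 277.5  51.5]
210 280 [467.7 224.3   0.6]
387 290 [ 398.6 -207.9   11.8]
5 200 [715. 160.   8.] 85.0 236.0 2
5 204 [692. 114.   9.] 74.0 232.0 30
5 208 [686. 167.   8.] 83.0 231.0 59
5 212 [671. 156.   8.] 88.0 245.0 26
5 216 [655. 144.   8.] 99.0 241.0 24
5 220 [643. 168.   8.] 136.0 243.0 23
5 224 [629. 154.   9.] 136.0 232.0 26
5 228 [619. 163.   6.] 78.0 244.0 11
5 232 [605. 181.   6.] 123.0 233.0 5
5 236 [595. 190.   6.] 76.0 240.0 4
5 240 [579. 181.   6.] 79.0 219.0 10
5 244 [566. 183.   6.] 133.0 229.0 5
5 248 [549. 148.   7.] 92.0 226.0 8
5 252 [538. 140.   7.] 97.0 235.0 10
5 256 [525. 148.   7.] 92.0 202.0 21
5 260 [512. 150.   8.] 117.0 231.0 16
5 264 [500. 144.   8.] 77.0 203.0 17
5 268 [488. 152.   8.] 110.0 237.0 25
5 272 [477. 152.   8.] 132.0 235.0 12
5 276 [466. 155.   7.] 115.0 217.0 15
5 280 [458. 199.   6.] 112.0 227.0 7
5 284 [443. 158.   7.] 83.0 228.0 9
5 288 [433. 149.   8.] 134.0 212.0 10
42 200 [694. 233.  43.] 229.0 237.0 2
42 220 [608. 162.  49.] 157.0 167.0 8
42 224 [601. 157.  45.] 136.0 165.0 6
42 228 [585. 145.  46.] 133.0 160.0 38
42 232 [571. 141.  47.] 93.0 162.0 41
42 236 [560. 128.  46.] 93.0 161.0 71
42 240 [548. 149.  46.] 133.0 164.0 42
42 244 [543. 164.  43.] 164.0 164.0 1
```

View pics/c.png

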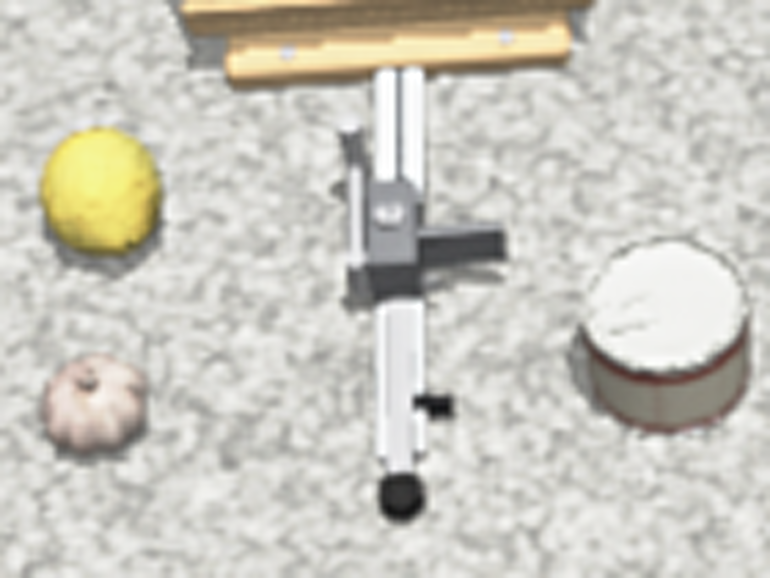

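The enlarged view shows the nearly closed lever left of the block with its post at crop (350,140), the wing to the right at (460,243) and the marker at (435,405). The nib isn't resolved here, so I'll move the arm above the block and measure from the wrist camera.

>>> carry_out([
  [0,0,-5,-45,-40,0,0.5],
  [0,0,-10,-90,-80,0,0.5],
  [0,0,-15,-130,-115,10,0.5],
  [0,0,-15,-173,-152,20,0.5],
  [0,0,-15,-173,-152,20,0.5],
])

```text
clock: 0.72
eef_pos: [279.2, 389.3, 383.1]
tool_rot: [-0.001, -0.005, 1.0, -0.001]
wrist_force: [0.5, 0.8, 1.0]
grip_width: 0.501
```

```bash
cat >> h.py <<'E'
def delta(X,yaw=None):
    """tool-axes shift to bring TCP to world X; tool z turn to bring tool y to world angle 90+yaw deg"""
    s=robot.sense(); q=s['tool_rot']; R=Rn.from_quat([q[1],q[2],q[3],q[0]]).as_matrix()
    print('clock',round(s['clock'],2),'pos',np.round(s['eef_pos'],1),'yang',np.degrees(np.arctan2(R[1,1],R[0,1])).round(2),'z',R[:,2].round(4),'F',np.round(s['wrist_force'],1),'w',round(s['grip_width'],3))
    if yaw is not None:
        a=np.radians(yaw); T=np.array([[-np.cos(a),-np.sin(a),0],[-np.sin(a),np.cos(a),0],[0,0,-1]]).T
        print('turn',np.degrees(Rn.from_matrix(R.T@T).as_rotvec()).round(2))
    print('shift',(R.T@(np.asarray(X)-s['eef_pos'])).round(1))
E
python3 -c "
from h import *
delta([560,150,400],1)"
```

```text
clock 0.72 pos [279.2 389.3 383.1] yang 90.52 z [-0.0014 -0.0024 -1.    ] F [0.5 0.8 1. ] w 0.501
turn [-0.14 -0.08 -0.48]
shift [-278.6 -241.9  -16.7]
```

>>> carry_out([
  [0,0,0,-45,-40,0,0.5],
  [0,0,0,-90,-80,0,0.5],
  [0,0,0,-135,-120,0,0.5],
  [0,0,0,-180,-160,0,0.5],
  [0,0,0,-225,-200,0,0.5],
])

```text
clock: 1.35
eef_pos: [507.2, 190.8, 383.3]
tool_rot: [-0.001, -0.005, 1.0, -0.001]
wrist_force: [0.4, 1.5, 0.0]
grip_width: 0.501
```

>>> carry_out([
  [0,0,0,-30,-25,0,0.5],
  [0,0,0,-45,-42,0,0.5],
  [0,0,0,-45,-42,0,0.5],
])

```text
clock: 1.72
eef_pos: [552.9, 149.1, 382.9]
tool_rot: [-0.001, -0.004, 1.0, -0.001]
wrist_force: [-0.4, 0.5, -0.6]
grip_width: 0.504
```

```bash
python3 - <<'E'
from h import *
delta([560,150,400],1)
p,d,i=snap('wrist','d.png')
print(i['fovy'],i['R'].round(3).tolist(),i['t'].round(1), (-i['R'].T@i['t']).round(1))
E
```

```text
clock 1.73 pos [552.9 149.1 382.9] yang 90.51 z [-0.0022 -0.0018 -1.    ] F [-0.4  0.5 -0.6] w 0.504
turn [-0.1  -0.13 -0.49]
shift [ -7.1   0.8 -17.1]
62.99083456387061 [[-0.01, 1.0, -0.002], [0.963, 0.01, 0.27], [0.27, 0.001, -0.963]] [-143.1 -562.8  208. ] [484.3 148.5 351.9]
```

View pics/d.png

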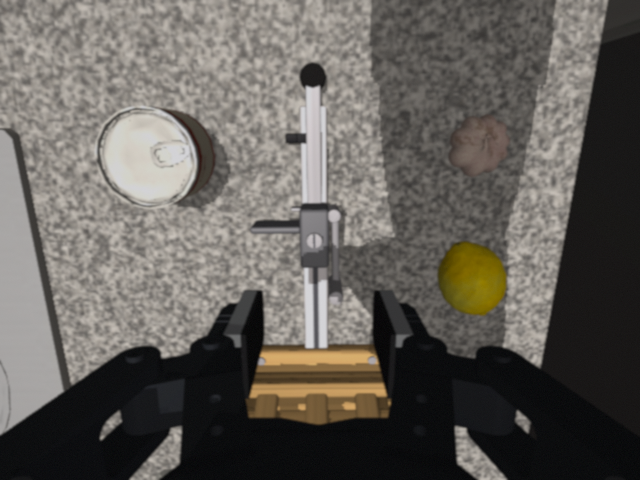

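The wrist picture shows the block at about (314,236), wing (276,227), nib (296,213), marker clip (295,138), foot (313,76), lever blade with pin (334,216), and its post near (334,290). The next step is to measure these.

```bash
python3 - <<'E'
from h import *
L=load('wrist');W=cloud(L);z=W[...,2]
cv2.imwrite('pics/e.png',cv2.resize(L['p'][120:310,245:370],None,fx=3.1,fy=3.1,interpolation=cv2.INTER_CUBIC)[:,:,::-1])
u=np.arange(640)[None,:]; v=np.arange(480)[:,None]
def rep(n,m):
    P=W[m]; print(n,m.sum(),'mean',P.mean(0).round(1),'min',np.percentile(P,2,0).round(1),'max',np.percentile(P,98,0).round(1))
box=lambda a,b,c,d:(u>=a)&(u<=b)&(v>=c)&(v<=d)
# rail direction: midline of rail-height points by row band
mid=[]
for r in range(110,345,6):
    m=(z>7)&(z<12.5)&box(296,335,r,r+5)
    if m.sum()>20: P=W[m]; mid.append([P[:,0].mean(),np.percentile(P[:,1],3),np.percentile(P[:,1],97),m.sum()])
mid=np.array(mid);print(mid.round(1)[::3])
rep('blocktop',(z>44)&(z<48)&box(298,330,200,270))
rep('screw',(z>49)&(z<53)&box(304,325,230,255))
rep('wing',(z>42)&(z<48)&box(248,297,215,240))
rep('post',(z>58)&(z<70)&box(325,345,270,305))
rep('blade',(z>37)&(z<42)&box(328,345,215,290))
rep('pin',(z>37)&box(326,342,206,222))
rep('nib',(z>5)&box(290,299,206,217))
rep('marker',(z>4)&box(284,299,128,148))
rep('foot',(z>8)&box(300,326,60,90))
print(z[205:222,286:302].round(0).astype(int))
print(z[130:147,282:304].round(0).astype(int))
E
```

```text
[[469.7 132.9 153.8  66. ]
 [484.1 131.6 154.   73. ]
 [498.8 132.9 154.2  71. ]
 [513.9 133.7 154.4  62. ]
 [529.4 133.7 154.7  66. ]
 [543.9 134.6 154.9  30. ]
 [618.9 135.5 157.  143. ]
 [637.1 136.4 157.2 138. ]
 [655.8 136.4 157.5 138. ]
 [674.9 137.5 157.8 132. ]]
blocktop 1432 mean [567.9 145.3  45.5] min [545.7 134.3  44.2] max [592.1 156.5  47.1]
screw 146 mean [568.8 145.4  49.9] min [563.4 140.1  49.1] max [574.5 150.7  51.1]
wing 374 mean [561.4 113.3  45.1] min [558.6  94.9  42.9] max [564.5 131.6  46.9]
post 200 mean [610.4 162.9  64.6] min [606.  157.5  58.7] max [616.2 168.6  67. ]
blade 435 mean [581.5 162.9  39.4] min [556.5 159.6  37.4] max [606.7 166.4  41.4]
pin 180 mean [549.6 160.1  43.3] min [544.6 155.2  38. ] max [555.6 165.7  45.6]
nib 57 mean [548.  129.5  26.6] min [546.4 125.2  17.7] max [550.3 133.6  45.1]
marker 144 mean [490.  126.5  11. ] min [486.2 120.3   8.6] max [493.6 132.3  13.8]
foot 606 mean [442.7 142.9  15.5] min [433.1 133.4  12.8] max [452.6 152.5  17.3]
[[ 0  0  0  0  1  0 -1 -1 -1 -1 -1  0 -1  0  0 24]
 [-1  0  1 -1  0  0 19 19 18 19 18
[... 8287 characters left out ...]
    0
                    -1                   -1                    0
                     9                    9                   10
                     9]
 [                   0                    0                    0
                    -1                    0                    1
                     0                    1                    1
                     0                    0                   -1
                     0                    0                    0
                    -1                    0                    0
                     9                    9                   10
                    11]]<stdin>:24: RuntimeWarning: invalid value encountered in cast
```

View pics/e.png

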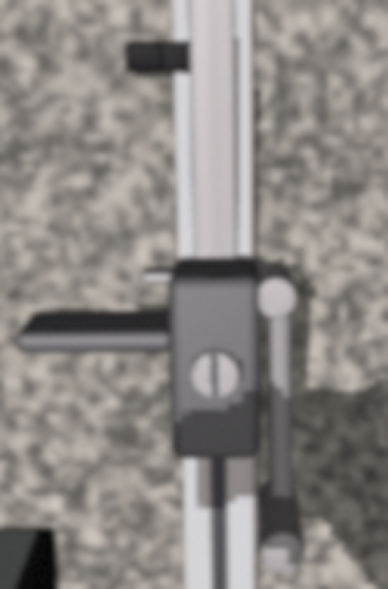

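Estimates: clamp origin about (573.8, 145.3), yaw about 1.1°, nib at x 548, marker at x 490, so the leg has to come out about 58 mm. The lever is closed, with its post at about (611, 162.5). Next I'll open the lever by pushing the post from inside with a partly open gripper.

```bash
python3 -c "
from h import *
delta([611,162.5,209],1.1)"
```

```text
clock 1.77 pos [552.2 149.8 383.1] yang 90.57 z [-0.0021 -0.0017 -1.    ] F [ 0.5 -0.3  0. ] w 0.501
turn [-0.09 -0.12 -0.53]
shift [-59.3  12.4 174. ]
```

>>> carry_out([
  [-0.09,-0.12,-0.53,-30,6,20,0.4],
  [-0.09,-0.12,-0.53,-59,12.4,50,0.4],
  [-0.09,-0.12,-0.53,-59.3,12.4,85,0.4],
  [-0.09,-0.12,-0.53,-59.3,12.4,115,0.4],
  [-0.09,-0.12,-0.53,-59.3,12.4,115,0.4],
])

```text
clock: 2.4
eef_pos: [609.2, 164.1, 265.7]
tool_rot: [-0.002, -0.01, 1.0, 0.0]
wrist_force: [-0.3, -0.4, 0.7]
grip_width: 0.403
```

```bash
python3 - <<'E'
from h import *
delta([611,162.5,209],1.1)
p,d,i=snap('wrist'); L=load('wrist'); W=cloud(L)
# finger tips: pixels close to the camera, lowest z
for n,s in(('L',slice(330,640)),('R',slice(0,330))):
    P=W[:,s].reshape(-1,3); P=P[(P[:,2]>75)]; print(n,P.shape,np.percentile(P,[0.5,2,50],axis=0).round(1).tolist())
s,_,_=snap('side')
k=s[195:290,190:290]
out=np.zeros((480,1180,3),np.uint8); out=np.hstack([cv2.resize(p,(440,330)),cv2.resize(k,(347,330),interpolation=cv2.INTER_CUBIC)])
cv2.imwrite('pics/f.png',out[:,:,::-1])
E
```

```text
clock 2.4 pos [609.2 164.1 265.7] yang 91.2 z [-0.0048 -0.     -1.    ] F [-0.3 -0.4  0.7] w 0.403
turn [ 0.   -0.27  0.1 ]
shift [-2.  -1.6 56.7]
L (32524, 3) [[588.6, 166.8, 99.8], [589.1, 168.4, 108.6], [596.6, 201.0, 165.3]]
R (33749, 3) [[589.2, 105.4, 99.9], [589.8, 107.5, 109.0], [598.2, 129.7, 166.0]]
```

View pics/f.png

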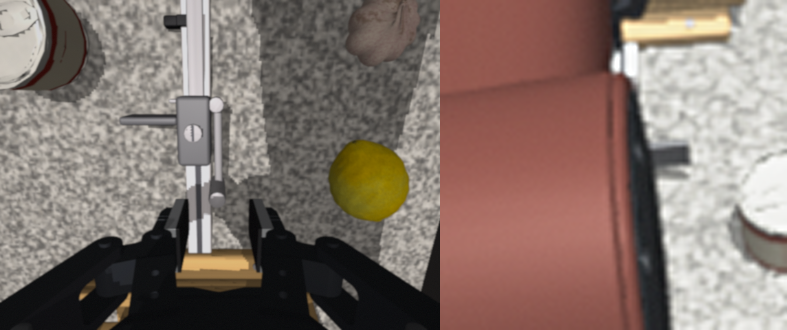

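The left half (wrist view) shows the fingers coming down either side of the post at (217,195) with a clear gap. The right half (side camera) is blocked by the arm. I want the true finger width near the tips before going lower.

```bash
python3 - <<'E'
from h import *
L=load('wrist'); W=cloud(L); P=W.reshape(-1,3); P=P[P[:,2]>80]
for a in range(95,175,8):
    Q=P[(P[:,2]>=a)&(P[:,2]<a+8)&(abs(P[:,1]-164)<60)&(P[:,0]<640)]
    for s in(-1,1):
        q=Q[(Q[:,1]-164)*s>0]
        if len(q)>5: print(a,s,len(q),'x',np.percentile(q[:,0],[1,50,99]).round(1),'y',np.percentile(q[:,1],[1,50,99]).round(1))
E
```

```text
95 -1 291 x [597.8 602.1 619.6] y [134.9 146.2 147.3]
95 1 297 x [596.7 601.  618.6] y [181.  181.7 193.4]
103 -1 488 x [597.7 602.2 619.3] y [133.6 144.1 147.4]
103 1 479 x [596.7 600.9 618.8] y [181.  184.  194.6]
111 -1 569 x [597.7 602.2 619.1] y [133.6 143.8 147.4]
111 1 584 x [596.7 601.  618.6] y [181.  184.  194.5]
119 -1 594 x [597.6 601.6 619.6] y [133.7 145.3 147.4]
119 1 580 x [596.8 600.5 618.6] y [181.  182.7 194.4]
127 -1 919 x [596.9 603.4 619.9] y [129.9 145.6 147.3]
127 1 913 x [596.  602.5 619.3] y [181.  182.7 197.9]
135 -1 1378 x [595.5 597.6 606.8] y [116.2 134.8 145.7]
135 1 1405 x [594.3 596.3 606.6] y [182.6 193.1 212. ]
143 -1 5415 x [596.2 604.9 620.7] y [113.4 125.6 146. ]
143 1 5386 x [594.3 603.3 619.2] y [181.9 202.8 214.9]
151 -1 3135 x [592.4 599.9 621.5] y [109.9 120.8 147.8]
151 1 3131 x [591.6 598.3 619.8] y [180.1 207.6 217.9]
159 -1 4986 x [591.8 598.3 619.8] y [107.  119.9 159.9]
159 1 4979 x [590.9 596.1 617.7] y [167.7 208.4 220.9]
167 -1 7475 x [591.7 598.2 611.1] y [104.9 118.3 163.5]
167 1 7479 x [590.9 596.5 609.1] y [164.5 209.9 223.2]
```

>>> carry_out([
  [0,-0.27,0.1,-2,-1.6,20,0.4],
  [0,-0.27,0.1,-2,-1.6,42,0.4],
  [0,-0.27,0.1,-2,-1.6,60,0.4],
  [0,-0.27,0.1,-2,-1.6,60,0.4],
])

```text
clock: 3.0
eef_pos: [612.4, 162.3, 208.9]
tool_rot: [0.002, -0.009, 1.0, 0.0]
wrist_force: [-0.6, 0.3, 0.8]
grip_width: 0.395
```

```bash
python3 -c "
from h import *
delta([611,162.5,205],1.1)"
```

```text
clock 3.0 pos [612.4 162.3 208.9] yang 91.08 z [ 4.2e-03  2.0e-04 -1.0e+00] F [-0.6  0.3  0.8] w 0.395
turn [ 0.01  0.24 -0.02]
shift [1.4 0.2 3.9]
```

>>> carry_out([
  [0,0.2,0,1.5,9,4,0.4],
  [0,0.2,0,2.5,18,4,0.4],
  [0,0.2,0,4,26,4,0.4],
  [0,0.2,0,6,33,4,0.4],
  [0,0.2,0,7,37,4,0.4],
])

```text
clock: 3.62
eef_pos: [604.6, 199.7, 205.1]
tool_rot: [0.0, -0.01, 1.0, -0.0]
wrist_force: [0.2, -0.6, 1.1]
grip_width: 0.399
```

>>> carry_out([
  [0,0,0,1,3,0,0.4],
  [0,0,0,1,5,0,0.4],
  [0,0,0,1,6,0,0.4],
])

```text
clock: 4.0
eef_pos: [603.7, 203.8, 205.0]
tool_rot: [0.0, -0.009, 1.0, -0.003]
wrist_force: [0.5, -16.9, 1.5]
grip_width: 0.401
```

```bash
python3 - <<'E'
from h import *
delta([604,203,205],1.1)
p,d,i=snap('wrist','g.png')
E
```

```text
clock 4.0 pos [603.7 203.8 205. ] yang 91.0 z [ 7.0e-04 -5.7e-03 -1.0e+00] F [  0.5 -16.9   1.5] w 0.401
turn [-0.33  0.04 -0.1 ]
shift [-0.3 -0.8 -0. ]
```

View pics/g.png

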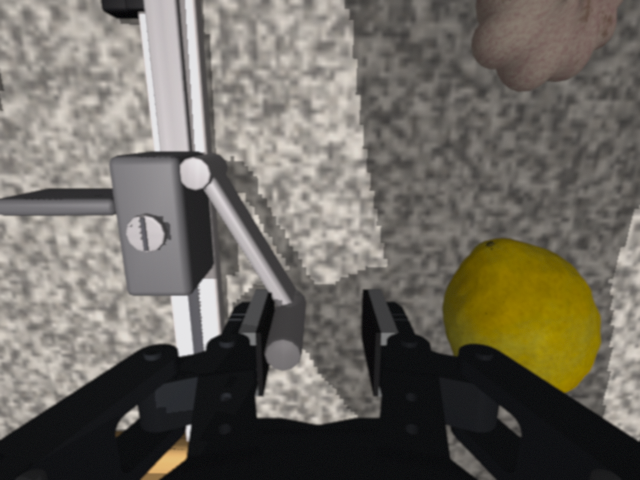

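The picture shows the lever swung out to the left, about 0.5 rad, with its post (283,350) against the right finger. The force is −17 N at the stop, so the lever is fully open. I'll back off and lift clear.

>>> carry_out([
  [0,0,0,0,-8,0,0.4],
  [0,0,0,0,-9,-15,0.4],
  [0,0,0,0,-9,-45,0.4],
  [0,0,0,0,-9,-75,0.6],
  [0,0,0,0,-9,-75,1],
])

```text
clock: 4.68
eef_pos: [604.8, 195.7, 284.3]
tool_rot: [0.003, -0.009, 1.0, -0.002]
wrist_force: [0.0, -0.8, -0.3]
grip_width: 0.792
```

```bash
python3 -c "
from h import *
delta([578.7,151.4,270],1.1)"
```

```text
clock 4.67 pos [604.8 195.7 284.3] yang 91.01 z [ 0.0064 -0.0046 -1.    ] F [ 0.  -0.8 -0.3] w 0.792
turn [-0.27  0.36 -0.09]
shift [ 26.9 -43.8  14.3]
```

>>> carry_out([
  [-0.27,0.36,-0.1,14,-22,0,1],
  [-0.27,0.36,-0.1,27,-43.8,0,1],
  [-0.27,0.36,-0.1,27,-43.8,15,1],
  [-0.27,0.36,-0.1,27,-43.8,15,1],
  [-0.27,0.36,-0.1,27,-43.8,15,1],
])

```text
clock: 5.3
eef_pos: [578.7, 151.9, 269.0]
tool_rot: [-0.0, -0.01, 1.0, 0.0]
wrist_force: [-0.1, -1.7, 0.2]
grip_width: 1.001
```

```bash
python3 - <<'E'
from h import *
delta([578.7,151.4,183],1.1)
p,d,i=snap('wrist','i.png')
L=load('wrist'); W=cloud(L);z=W[...,2]; s=robot.sense()['eef_pos']
P=W.reshape(-1,3);Q=P[(P[:,2]>95)&(P[:,2]<120)&(P[:,0]<640)]
for k in(-1,1):
    q=Q[(Q[:,1]-s[1])*k>0]; print('finger',len(q),np.percentile(q,[1,50,99],axis=0).round(1).tolist())
m=(z>44)&(z<54)&(abs(W[...,1]-145)<14)&(W[...,0]>535)&(W[...,0]<600);print('block',W[m].mean(0).round(1),np.percentile(W[m],[2,98],axis=0).round(1).tolist())
m=(z>42)&(z<48)&(W[...,1]<131)&(W[...,1]>90)&(W[...,0]>535)&(W[...,0]<600);print('wing',W[m].mean(0).round(1),np.percentile(W[m],[2,98],axis=0).round(1).tolist())
m=(z>60)&(z<70)&(W[...,1]>170)&(W[...,1]<210)&(W[...,0]>570)&(W[...,0]<630);print('post',W[m].mean(0).round(1))
E
```

```text
clock 5.3 pos [578.7 151.9 269. ] yang 91.15 z [-6.e-04  3.e-04 -1.e+00] F [-0.1 -1.7  0.2] w 1.001
turn [ 0.02 -0.03  0.05]
shift [-0.  -0.5 86. ]
finger 841 [[568.4, 96.9, 108.6], [575.4, 109.3, 115.4], [590.3, 109.9, 119.9]]
finger 832 [[566.4, 194.3, 108.4], [573.7, 194.9, 115.5], [588.4, 206.8, 119.9]]
block [567.7 145.2  46. ] [[545.6, 134.0, 44.2], [591.8, 156.4, 50.4]]
wing [561.1 112.5  45.1] [[558.5, 94.8, 42.3], [564.2, 130.2, 46.7]]
post [602.2 191.3  64.8]
```

View pics/i.png

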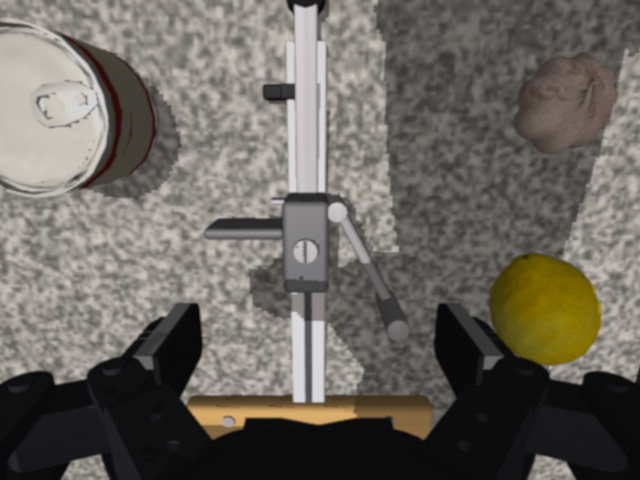

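The lever is open with its post at (398,328). The wing (248,229) lies just ahead of the right finger, with 4 mm clearance, and the fingers clear the lever by about 6 mm. Going down.

>>> carry_out([
  [0,0,0,0,-0.5,20,1],
  [0,0,0,0,-0.5,40,1],
  [0,0,0,0,-0.5,60,1],
  [0,0,0,0,-0.5,78,1],
  [0,0,0,0,-0.5,86,1],
])

```text
clock: 5.98
eef_pos: [578.2, 151.3, 181.4]
tool_rot: [-0.001, -0.01, 1.0, 0.0]
wrist_force: [-0.6, -1.1, 0.4]
grip_width: 0.999
```

>>> carry_out([
  [0,0,0,0,0,1,1],
  [0,0,0,0,0,1,1],
])

```text
clock: 6.22
eef_pos: [578.4, 151.4, 180.8]
tool_rot: [-0.001, -0.01, 1.0, 0.0]
wrist_force: [-0.8, -0.1, -0.3]
grip_width: 0.997
```

```bash
python3 -c "
from h import *
delta([573.5,151,183],1.1)"
```

```text
clock 6.22 pos [578.4 151.4 180.8] yang 91.15 z [-1.7e-03  2.0e-04 -1.0e+00] F [-0.8 -0.1 -0.3] w 0.997
turn [ 0.01 -0.09  0.05]
shift [ 4.9 -0.3 -2.2]
```

>>> carry_out([
  [0,0,0,6,0,-2,1],
  [0,0,0,18,0,-2,1],
  [0,0,0,32,0,-2,1],
  [0,0,0,46,0,-2,1],
  [0,0,0,54,0,-2,1],
])

```text
clock: 6.85
eef_pos: [524.4, 150.3, 183.9]
tool_rot: [0.001, -0.01, 1.0, 0.0]
wrist_force: [4.5, -0.1, 2.2]
grip_width: 1.005
```

>>> carry_out([
  [0,0,0,0,0,0,1],
  [0,0,0,0,0,0,1],
])

```text
clock: 7.1
eef_pos: [524.6, 150.3, 184.2]
tool_rot: [0.001, -0.01, 1.0, 0.0]
wrist_force: [2.9, 1.5, 0.3]
grip_width: 1.003
```

```bash
python3 - <<'E'
from h import *
delta([520,150,183],1.1)
p,d,i=snap('wrist','j.png')
E
```

```text
clock 7.1 pos [524.6 150.3 184.2] yang 91.16 z [ 1.7e-03  4.0e-04 -1.0e+00] F [2.9 1.5 0.3] w 1.003
turn [0.02 0.1  0.06]
shift [ 4.6 -0.3  1.2]
```

View pics/j.png

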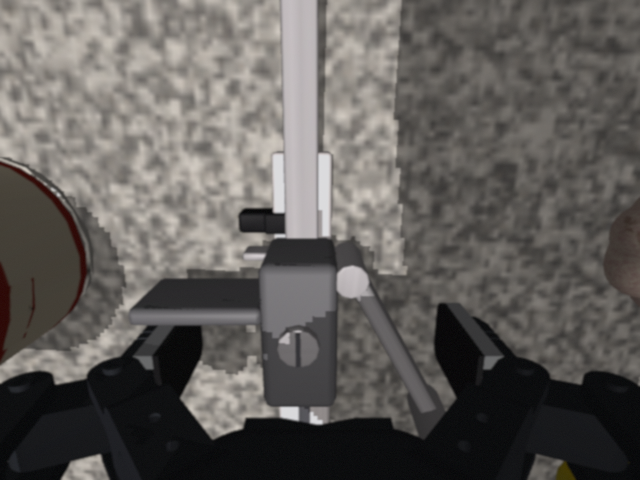

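The leg follows the wing (3 N) and the lever stays open. The nib at (254,253) is still a little behind the marker clip (262,220). Next I'll measure the remaining gap.

```bash
cat > gap.py <<'E'
from h import *
def gap(mv,nv):
    L=load('wrist'); W=cloud(L);z=W[...,2]
    a=np.radians(1.1); e=np.array([np.cos(a),np.sin(a),0])
    X=W@e
    f=lambda b:(slice(b[2],b[3]),slice(b[0],b[1]))
    for n,b,zl in(('marker',mv,(9,15)),('nib',nv,(22,28)),('nib-all',nv,(4,29))):
        s=f(b); m=(z[s]>zl[0])&(z[s]<zl[1]); x=X[s][m]
        print(n,m.sum(),'x mean',x.mean().round(2),'pct',np.percentile(x,[2,25,50,75,98]).round(1),'z',z[s][m].min().round(1),z[s][m].max().round(1))
    return L,W
E
python3 - <<'E'
from gap import *
L,W=gap((236,272,204,238),(243,260,242,264))
np.set_printoptions(linewidth=200)
print(W[204:238:2,250,:].round(1).tolist()); print(W[242:264,252,:].round(1).tolist())
E
```

```text
marker 715 x mean 492.09 pct [488.4 490.  492.  494.1 496.2] z 9.0 14.2
nib 183 x mean 500.51 pct [499.2 499.6 500.4 501.2 502.4] z 22.0 27.0
nib-all 237 x mean 500.27 pct [499.2 499.5 499.9 501.  502.4] z 15.9 27.0
[[485.2, 123.0, -0.4], [485.8, 123.1, 0.9], [486.2, 123.5, 3.0], [486.2, 124.1, 6.9], [486.2, 124.7, 10.4], [486.8, 124.8, 11.2], [487.9, 124.5, 9.5], [488.2, 124.9, 11.8], [489.2, 124.7, 10.6], [489.9, 124.7, 10.9], [490.8, 124.6, 10.3], [491.5, 124.6, 10.6], [492.4, 124.5, 10.1], [492.7, 124.8, 12.0], [493.9, 124.5, 10.1], [497.6, 122.6, -0.5], [498.4, 122.6, -0.3]]
[[500.8, 123.4, -0.2], [501.3, 123.4, -0.2], [501.4, 123.6, 0.9], [502.0, 123.4, 0.2], [497.1, 126.4, 17.9], [497.3, 126.5, 18.4], [496.8, 126.9, 21.1], [497.1, 127.0, 21.5], [497.1, 127.2, 22.7], [497.3, 127.3, 23.2], [497.3, 127.4, 24.2], [497.7, 127.4, 24.2], [497.5, 127.7, 25.9], [498.0, 127.6, 25.4], [498.2, 127.6, 25.8], [498.7, 127.6, 25.5], [499.1, 127.5, 25.3], [499.4, 127.6, 25.5], [500.2, 127.4, 24.4], [508.8, 123.3, 0.5], [509.5, 123.2, -0.3], [510.0, 123.1, -0.4]]
```

World x: the marker spans 486.2–494.3 (centre 490.2) and the nib 497.0–500.1 (centre 498.5). Both match their stated sizes. That leaves 8.3 mm to go.

>>> carry_out([
  [0,0,0,4,0,0,1],
  [0,0,0,8.3,0,0,1],
  [0,0,0,8.3,0,0,1],
  [0,0,0,8.3,0,0,1],
])

```text
clock: 7.65
eef_pos: [516.4, 150.2, 184.2]
tool_rot: [0.001, -0.01, 1.0, 0.0]
wrist_force: [3.9, 2.0, 1.0]
grip_width: 0.997
```

```bash
python3 - <<'E'
from h import *
delta([516.3,150,183],1.1)
L0=load('wrist'); np.savez('w0.npz',**L0)
p,d,i=snap('wrist'); L=load('wrist')
print(pix(L,[490,125,12]),pix(L,[490,127.5,25.5]),pix(L,[515.8,144.5,50]))
s,_,_=snap('scene')
cv2.imwrite('pics/k.png',np.hstack([cv2.resize(p[190:350,200:400],(500,400),interpolation=cv2.INTER_CUBIC),cv2.resize(s[180:240,240:285],(300,400),interpolation=cv2.INTER_CUBIC)])[:,:,::-1])
E
```

```text
clock 7.65 pos [516.4 150.2 184.2] yang 91.16 z [ 1.6e-03  4.0e-04 -1.0e+00] F [3.9 2.  1. ] w 0.997
turn [0.02 0.09 0.06]
shift [ 0.1 -0.2  1.2]
(np.float64(251.29340451604634), np.float64(244.4234040072927)) (np.float64(252.1811010261237), np.float64(255.73355687673896)) (np.float64(297.85143328885346), np.float64(363.97969982960205))
```

View pics/k.png

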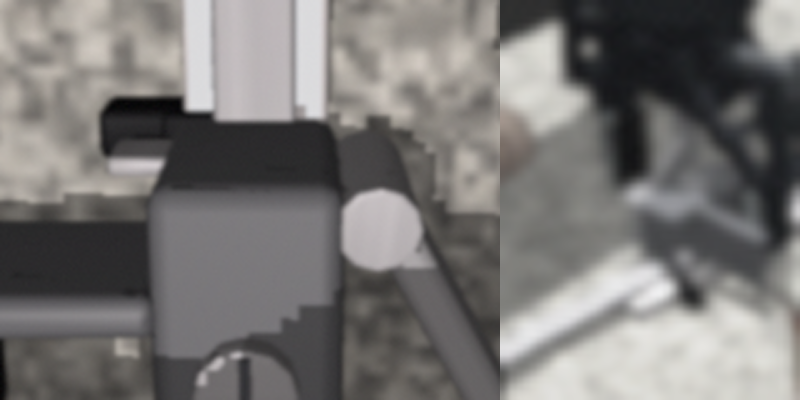

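The nib (bright strip at crop (135,160)) now overlaps the clip in the view. I'll check the numbers.

```bash
python3 - <<'E'
from h import *
W=cloud(load('wrist'))
for c in (248,252,256): 
    for r in range(226,264,1 if c==252 else 2):
        p=W[r,c]
        if p[2]>3: print(c,r,p.round(1), end=' | ')
    print()
E
```

```text
248 230 [486.2 122.7   5. ] | 248 232 [486.2 123.2   8.1] | 248 234 [486.6 123.5   9.8] | 248 236 [487.3 123.5  10. ] | 248 238 [487.9 123.6  10.7] | 248 240 [488.4 123.7  11.6] | 248 242 [489.3 123.7  11.3] | 248 244 [490.1 123.6  11.3] | 248 246 [488.7 124.9  18.4] | 248 248 [489.  125.1  19.8] | 248 250 [488.6 125.8  23.6] | 248 252 [489.1 125.9  24.3] | 248 254 [489.3 126.2  25.9] | 248 256 [490.  126.2  26. ] | 248 258 [490.9 126.   25.4] | 248 260 [491.9 125.8  24.5] | 
252 229 [486.1 124.    3.8] | 252 230 [486.2 124.3   5.2] | 252 231 [486.3 124.4   6.1] | 252 232 [486.  124.8   8.7] | 252 233 [486.3 124.9   9.2] | 252 234 [486.7 124.9   9.4] | 252 235 [486.8 125.1  10.3] | 252 236 [487.2 125.   10.1] | 252 237 [487.2 125.3  11.5] | 252 238 [487.5 125.3  11.8] | 252 239 [488.1 125.2  11.1] | 252 240 [488.6 125.1  10.9] | 252 241 [489.2 125.   10. ] | 252 242 [489.5 125.   10.6] | 252 243 [489.7 125.1  11. ] | 252 244 [490.1 125.1  11.2] | 252 245 [490.4 125.2  11.4] | 252 246 [488.7 126.3  18.4] | 252 247 [488.7 126.5  19.4] | 252 248 [488.6 126.8  21.1] | 252 249 [489.  126.7  20.9] | 252 250 [488.7 127.1  23. ] | 252 251 [488.7 127.3  24.2] | 252 252 [489.2 127.2  23.8] | 252 253 [489.2 127.3  24.8] | 252 254 [489.3 127.5  25.7] | 252 255 [489.5 127.6  26.2] | 252 256 [489.9 127.5  26.1] | 252 257 [490.2 127.6  26.3] | 252 258 [490.6 127.5  26.2] | 252 259 [490.9 127.5  26.3] | 252 260 [491.9 127.2  24.5] | 
256 230 [486.2 125.8   5.1] | 256 232 [485.9 126.4   9. ] | 256 234 [486.1 126.8  11.5] | 256 236 [487.3 126.5   9.9] | 256 238 [488.  126.5  10. ] | 256 240 [488.4 126.7  11.3] | 256 242 [489.5 126.5  10.4] | 256 244 [490.3 126.5  10.3] | 256 246 [488.9 127.6  17.5] | 256 248 [489.  128.   19.7] | 256 250 [488.8 128.4  22.7] | 256 252 [488.7 128.8  25.2] | 256 254 [489.3 128.8  25.5] | 256 256 [490.2 128.7  25.1] | 256 258 [490.9 128.7  25.1] | 256 260 [491.8 128.6  24.6] |
```

The nib spans 488.75–491.8 (centre 490.3) and the marker centre is 490.2, so they are level. I'll centre across the block and close in stages.

>>> carry_out([
  [0,0,0,0,-1,0,1],
  [0,0,0,0,-1.8,0,0.85],
  [0,0,0,0,-1.8,0,0.7],
  [0,0,0,0,-1.8,0,0.55],
  [0,0,0,0,-1.8,0,0.55],
])

```text
clock: 8.38
eef_pos: [516.7, 148.4, 184.5]
tool_rot: [0.001, -0.01, 1.0, 0.0]
wrist_force: [4.3, -0.8, 4.0]
grip_width: 0.554
```

```bash
cat > chk.py <<'E'
from h import *
delta([516.3,148.2,183],1.1)
snap('wrist'); W=cloud(load('wrist'))
for c in (249,252,255):
    q=W[222:270,c]; n=q[(q[:,2]>16)&(q[:,2]<29)]; m=q[(q[:,2]>3)&(q[:,2]<14.5)]
    print('nib',n[:,0].min().round(1),n[:,0].max().round(1),len(n),'marker front',m[:,0].min().round(1),'n',len(m),m[:,0].max().round(1))
E
python3 chk.py
```

```text
clock 8.38 pos [516.7 148.4 184.5] yang 91.15 z [ 2.2e-03  4.0e-04 -1.0e+00] F [ 4.3 -0.8  4. ] w 0.554
turn [0.02 0.13 0.05]
shift [ 0.4 -0.2  1.5]
nib 489.5 491.3 9 marker front 486.1 n 22 493.3
nib 489.1 492.1 14 marker front 486.2 n 18 491.1
nib 489.0 491.5 15 marker front 486.0 n 17 490.9
```

>>> carry_out([
  [0,0,0,0.5,0,0,0.55],
  [0,0,0,0.5,0,0,0.5],
  [0,0,0,0.5,0,0,0.45],
  [0,0,0,0.5,0,0,0.45],
])

```text
clock: 8.93
eef_pos: [516.2, 148.3, 184.5]
tool_rot: [0.001, -0.01, 1.0, 0.0]
wrist_force: [4.1, 0.1, 2.9]
grip_width: 0.452
```

```bash
python3 chk.py
```

```text
clock 8.93 pos [516.2 148.3 184.5] yang 91.15 z [ 2.3e-03  3.0e-04 -1.0e+00] F [4.1 0.1 2.9] w 0.452
turn [0.02 0.13 0.05]
shift [-0.1 -0.1  1.5]
nib 488.7 491.4 9 marker front 486.0 n 21 492.8
nib 488.7 491.1 14 marker front 486.0 n 16 490.5
nib 488.4 491.2 15 marker front 486.0 n 14 490.3
```

>>> carry_out([
  [0,0,0,0,0,0,0.4],
  [0,0,0,0,0,0,0.3],
  [0,0,0,0,0,0,0],
  [0,0,0,0,0,0,0],
  [0,0,0,0,0,0,0],
])

```text
clock: 9.6
eef_pos: [516.3, 148.0, 184.7]
tool_rot: [0.001, -0.01, 1.0, -0.0]
wrist_force: [3.9, -4.0, 5.0]
grip_width: 0.356
```

```bash
python3 chk.py; python3 - <<'E'
from h import *
L=load('wrist'); cv2.imwrite('pics/l.png',L['p'][:,:,::-1])
E
```

```text
clock 9.6 pos [516.3 148.  184.7] yang 91.11 z [ 2.6e-03 -4.0e-04 -1.0e+00] F [ 3.9 -4.   5. ] w 0.356
turn [-0.03  0.15  0.01]
shift [0.  0.2 1.7]
nib 490.0 490.8 3 marker front 486.3 n 23 493.9
nib 489.0 491.8 12 marker front 486.1 n 19 491.7
nib 488.7 491.4 15 marker front 486.1 n 16 490.2
```

View pics/l.png

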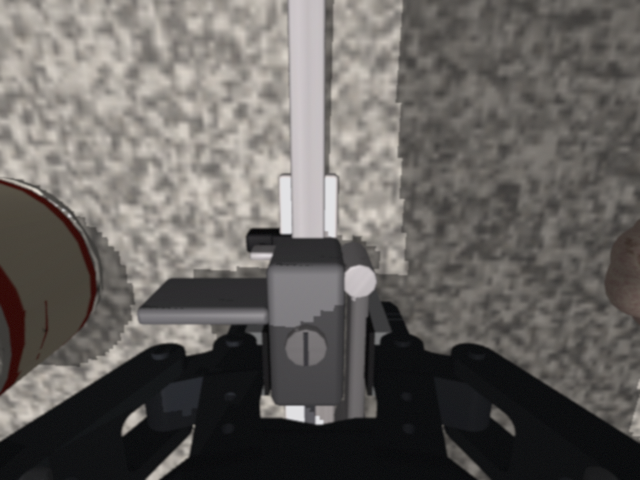

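The lever now lies along the block's left side between the pads, and the nib is over the marker. The width of 30 mm agrees roughly with the 32 mm stack. I'll hold briefly, then check stability and lever angle.

>>> carry_out([
  [0,0,0,0,0,0,0],
  [0,0,0,0,0,0,0],
  [0,0,0,0,0,0,0],
  [0,0,0,0,0,0,0],
  [0,0,0,0,0,0,0],
])

```text
clock: 10.28
eef_pos: [516.4, 148.0, 184.7]
tool_rot: [0.001, -0.01, 1.0, -0.0]
wrist_force: [3.7, -1.7, 3.3]
grip_width: 0.359
```

```bash
python3 chk.py; python3 - <<'E'
from h import *
L=load('wrist'); W=cloud(L); z=W[...,2]
m=(z>37.5)&(z<41.5)&(W[...,1]>155)&(W[...,1]<175)&(W[...,0]>496)&(W[...,0]<560)
u=np.arange(640)[None,:];m&=(u>335)&(u<375)
P=W[m]; print(len(P),P.mean(0).round(1))
b=np.polyfit(P[:,0],P[:,1],1); print('blade angle deg',np.degrees(np.arctan(b[0])).round(2))
for x in range(500,548,6):
    q=P[abs(P[:,0]-x)<3]; 
    if len(q)>4: print(x,len(q),np.percentile(q[:,1],[5,50,95]).round(1))
m=(z>44)&(z<47.5)&(W[...,1]>125)&(W[...,1]<162)&(W[...,0]>480)&(W[...,0]<545)&(u>265)&(u<345)
P=W[m]
for x in range(490,540,8):
    q=P[abs(P[:,0]-x)<4]
    if len(q)>4: print('block',x,np.percentile(q[:,1],[3,97]).round(1))
E
```

```text
clock 10.28 pos [516.4 148.  184.7] yang 91.11 z [ 2.6e-03 -5.0e-04 -1.0e+00] F [ 3.7 -1.7  3.3] w 0.359
turn [-0.03  0.15  0.01]
shift [0.1 0.2 1.7]
nib 489.9 490.7 3 marker front 486.0 n 23 493.7
nib 489.1 491.6 12 marker front 486.1 n 19 491.5
nib 488.8 491.7 15 marker front 486.0 n 17 490.2
2114 [519.8 161.1  39.4]
blade angle deg 0.46
500 248 [158.3 160.9 163.5]
506 345 [158.4 161.2 165.1]
512 278 [158.4 160.7 163.2]
518 273 [158.5 160.9 163.3]
524 257 [158.7 161.  163.4]
530 244 [158.7 161.1 163.6]
536 266 [158.8 161.5 164. ]
542 200 [158.9 161.2 164.3]
block 490 [133.5 154.4]
block 498 [133.3 154.6]
block 506 [132.6 154.9]
block 514 [132.8 155.4]
block 522 [133.4 155.3]
block 530 [134.  155.2]
block 538 [134.9 154.2]
```

The lever is parallel to the block (closed), the nib centre is about 490.3 against marker 490.1, and everything has held steady for 0.7 s. Handing in.

```bash
python3 -c "
from station import robot
print(robot.close_job()); s=robot.sense(); print(s['clock'],s['eef_pos'],s['grip_width'])"
```

```text
the job is handed in; nothing more can be done
None
the job is handed in; nothing more can be done
```

The job is handed in at about 10.3 s. The leg is at the mark, the lever is closed, and the gripper is still holding the block so you can put the screw in.

- **Lever opened:** I pushed it from the inside of its post until it reached the stop, which showed as a 17 N force.
- **Leg pulled:** I drew it out about 58 mm by the wing with the lever open, and corrected it by 0.5 mm before the lever was fully closed.
- **Lever closed:** I squeezed it shut with the leg held at the mark.

**Last checks:**
- **Position:** the nib centre was at about x 490.3 mm and the marker at 490.1–490.2 mm. It held there for 0.7 s, with about 4 N of spring load.
- **Lever:** it lay parallel to the block, within about half a degree. The gripper opening read about 30.5 mm against the stated 32 mm. I took that small difference as pad give or scale error.
- **Surroundings:** the marker's front face stayed at x 486.1 mm. The tin, garlic and lemon looked untouched in the wrist views they appeared in. I took no last picture of the glass, mug or spice jar, but the arm did not go near them.
- **Not checked:** the side camera was blocked by the arm in the one later view I tried, so the final alignment rests on the wrist camera alone, whose calibration is good to about 2 mm.

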